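# Set the stop collar on the puzzle magnifier rail

### The job

On the magnifier rail over the puzzle board, loosen the black thumb screw on the stop collar, slide the collar along the rod until it presses the red spring buffer of the blue lens carriage about half-way in, then tighten the thumb screw fully again so the collar stays there, and let go. Be gentle: do not run the buffer hard against its stop or shove the lens carriage, and leave the bowl, the sorting tray and the mug where they are.

Things in the scene. Friction and masses are not known exactly. Their poses are not given: they have to be found in the camera images.
- rod_middle (a point): Middle of the fixed steel rod (14 mm diameter, 400 mm free length, axis level and 85 mm above the table) of the magnifier rail. Its y axis runs along the rod; the collar is on the +y side, the lens carriage on the -y side. Wooden end blocks, 28 mm thick, their tops 105 mm above the table, are centred 206 mm either side. The board under it is 300 x 470 x 12 mm.
- collar: Aluminium stop collar on the rod, 38 mm diameter and 24 mm long along the rod; origin at its centre, on the rod's axis; its y axis runs along the rod, away from the carriage. Its face toward the carriage lies 12 mm from the origin. With the screw loose it slides along the rod only, against a drag of about 3 N (4 N at 60 mm/s), and stays where it is left; with the screw tight it is clamped to the rod and does not slide.
- knob_grip (a point): Middle of the round black knurled thumb-screw knob on top of the collar: 28 mm diameter, 31 mm tall, axis vertical, this point 43 mm above the collar's centre (the knob's underside is 27 mm and its top 58 mm above the collar's centre, the collar's top 19 mm). The collar can also be slid along the rod by this knob. Nothing else on the rail stands higher than the knob's underside.
- thumbscrew (a joint): Turn of the thumb screw, rad: 0 is fully tight (a stop), growing anticlockwise seen from above. Below about 0.7 it clamps the collar ever harder; from 0.9 it is loose; end of turn at 1.8. It takes about 0.2 N m to turn, up to about 0.3 N m when nearly tight, and stays where it is left. The knob does not rise as it turns.
- carriage: Blue lens carriage on the rod, 36 x 36 x 32 mm, carrying a 92 mm round lens; origin at the block's centre, on the rod's axis; y axis along the rod toward the collar. A steel sleeve and red spring buffer (28 mm ring round the rod) stick out toward the collar; their length is set by hand, unmeasured: the relaxed buffer face lies 46 to 74 mm from the origin. The buffer gives 1 N per mm from first touch and bottoms at 10 mm, 10 N. The carriage shifts at about 22 N.
- bowl_middle (a point): Centre (24 mm up) of a round light-wood bowl of jigsaw pieces, 136 mm diameter, 48 mm tall: leave alone.
- sorter_middle (a point): Centre (11 mm up) of a plywood sorting tray with jigsaw pieces, 85 x 105 x 22 mm: leave alone.
- mug_middle (a point): Centre (43 mm up) of a blue mug, 76 mm diameter, 85 mm tall: leave alone.

How it is judged (in metres and radians):
On the way, in this order (a step that is already met when the one before it is completed fails the run):
1. the thumb screw is loosened (turned past 0.9 rad) (value of joint thumbscrew above 0.9 rad), for 0.2 s.
2. with the screw still loose (beyond 0.7 rad), the collar presses on the carriage's buffer with 2 to 8.5 N (contact force between collar and carriage between 2 and 8.5 N and value of joint thumbscrew above 0.7 rad), for 0.2 s.
At the end, for the whole second after the job is handed in: The thumb screw is tight again (below 0.25 rad), and the collar rests against the buffer, pressing it with 2 to 8.5 N (that is 2 to 8.5 mm in), released and at rest (value of joint thumbscrew below 0.25 rad and contact force between collar and carriage between 2 and 8.5 N and linear speed of collar below 0.01 m/s); the robot touches nothing.
It fails at once if the buffer is driven hard against its stop (more than 14 N between collar and carriage) (contact force between collar and carriage above 14 N).
It fails at once if the lens carriage is shoved more than 4 mm (distance of carriage from where it was at the start of the episode above 0.004 m).
It fails at once if the bowl, sorting tray or mug is moved more than 20 mm (distance of any of bowl_middle, sorter_middle, mug_middle from where it was at the start of the episode above 0.02 m).
It also fails if it takes over 69 s, if anything falls off the work surface, if the arm or the gripper's body presses on something with over 40 N, if the wrist force passes 120 N, or if a joint passes its speed limit or range.

### The arm

A 6-joint arm with a two-finger parallel gripper is mounted at the origin on the work surface. World frame = base frame: x ahead of the robot, y to its left, z up, the work surface at z = 0. Lengths are in mm, angles in rad, forces in N, time in s.
With the tool pointing down it reaches from about 350 to 775 mm from the base axis. Payload 7.3 kg.
Tool frame: the origin (TCP) lies midway between the tips of the shut fingers; the grasp point (between the pads) lies 19 mm behind it; z points along the fingers, y is the direction in which the jaws open and shut (so a half turn about z gives the same grasp; the last joint's range is limited). The gripper opens to 92 mm and grips with 3 to 60 N. Pads are 19 mm wide; open, the fingers measure 130 mm over their backs; the gripper's body (75 mm by 190 mm) begins 47 mm behind the grasp point.
Start: joints at [-1.253, 0.342, 1.524, -0, 1.275, -0.146], TCP at [234.883, -469.548, 226.741] pointing down, gripper open.
Joint ranges: [-2.53, 2.53], [-0.77, 2.02], [0.04, 2.7], [-1, 4.14], [0.28, 2.66], [-3.11, 3.11]. Speed limits (rad/s): [2.57, 2.57, 3.14, 3.14, 3.14, 3.14].

### API

Orientations are given as [roll, pitch, yaw] about the fixed x, y, z axes, in that order (R = Rz(yaw) Ry(pitch) Rx(roll)).
In Python, from plant import sensors, imaging, ticket gives the robot as it stands. The module is installed in compiled form; this text tells all that it offers.
- The arm moves only by the tool arm_command, never from a script. Its argument "increments" is one flat list of numbers, 5 for each row, row after row: the closure, from 0 (fully open) to 1 (shut), then the shift along the tool's x, y, z in mm, then the turn about the tool's z in degrees. In form: [hand, dx, dy, dz, spin, hand, dx, dy, dz, spin, ...]. A call has 1 to 20 rows; each row is the pose to reach, as a shift and turn from the pose commanded when the call began, along the tool's axes at that moment; what a row does not reach only later rows make up. A row lasts 1/8 s, in which the tool goes at most 62.5 mm and 10.7 degrees, less where a joint would pass 70% of its speed; a pose out of reach is approached as far as the arm can. A call with a gripper value outside its range is refused whole. The fingers move at their own pace and stop on an object; the grip force is fixed at half the most. Time passes only in rows, so rows that repeat a pose let the fingers close. It gives the time, the measured TCP pose, the force and the opening at its end, in the units of the state.
- sensors.get_obs(): the state, without advancing time (a new reading comes with each control period).
- imaging.capture(name): name is "scene" or "side" or "wrist"; returns the picture (384x512x3 uint8, blue, green, red); there is no depth.
- imaging.calibration(name): a dict with "fx", "fy", "cx", "cy" (pixels), "world_to_cam" (4x4, takes a point from world to camera coordinates); the wrist camera has in their place "hand_eye" (4x4, takes a point from camera to tool coordinates, whose origin is the TCP and whose axes are the flange's). Camera axes: x right, y down, z forward; pixel columns grow to the right and rows downward; lengths in mm; the calibration is good to about 2 mm. A picture is of the moment at which its call begins: read the wrist's pose just before it. calibration takes no time and is no camera call.
- ticket.close_job(): hands the job in, once; it reports no verdict.
The state is a dict: "time": time; "joint_positions": joint angles; "dq": joint speeds; "tau": joint torques, N m; "tool_pos": TCP position; "tcp_rot": TCP orientation; "contact_force": force on the tool from outside, world axes, zero at the start; "moment": the same for the moment, N m; "grip_width": finger opening in mm.
Only numpy, scipy, OpenCV 4.12 (cv2) and the standard library are available. Lean on these libraries where they do the work, as an engineer would, in place of code of your own. Each camera call takes 0.05 s, during which the arm holds its last target. There are 200 camera calls.

## Working session

There is one attempt and no reset: what is moved stays moved. The work goes in short steps, Python scripts to look and compute and a tool call to move; the robot and the scene stay as the last step left them, time stands still between calls to the robot, and variables do not carry over. Pictures are saved under pics/ and viewed, about 8 in all and at most 12, crops included, and the job is handed in when it is done.

Besides the shell and the picture viewer there is one more tool, called after "Call:" in YAML: its name, and indented under it one key for each argument. arm_command: Moves the arm, as the interface text tells. Its arguments: {"type":"object","properties":{"increments":{"type":"array","items":{"type":"number"}}},"required":["increments"]}

```bash
mkdir -p pics; python3 - <<'E'
from plant import sensors, imaging
import cv2,numpy as np
np.set_printoptions(precision=3,suppress=True)
print(sensors.get_obs())
for n in ["scene","side"]:
    cv2.imwrite(f"pics/{n}0.png",imaging.capture(n))
for n in ["scene","side","wrist"]: print(imaging.calibration(n))
E
```

```text
{'time': 0.0, 'joint_positions': array([-1.253,  0.343,  1.525,  0.   ,  1.275, -0.146]), 'dq': array([ 0.   , -0.   ,  0.001,  0.001, -0.   , -0.   ]), 'tau': array([ -0.   , -43.124, -24.422,   0.072,   0.056,  -0.   ]), 'tool_pos': array([ 234.759, -469.143,  226.037]), 'tcp_rot': array([-3.14 , -0.   ,  0.464]), 'contact_force': array([-0.3  ,  0.051, -0.5  ]), 'moment': array([-0.015, -0.045,  0.021]), 'grip_width': 91.84659298151914}
{'fx': 417.5571095792657, 'fy': 417.5571095792657, 'cx': 256.1626794351629, 'cy': 190.9898713518428, 'world_to_cam': array([[  -0.489,    0.872,   -0.003,  348.115],
       [   0.661,    0.369,   -0.653, -291.644],
       [  -0.568,   -0.322,   -0.757, 1344.497],
       [   0.   ,    0.   ,    0.   ,    1.   ]])}
{'fx': 455.5131811645444, 'fy': 455.5131811645444, 'cx': 247.87258909060353, 'cy': 196.03292023042962, 'world_to_cam': array([[ -0.867,  -0.498,  -0.011, 469.914],
       [ -0.377,   0.67 ,  -0.639, 338.07 ],
       [  0.326,  -0.55 ,  -0.769, 877.425],
       [  0.   ,   0.   ,   0.   ,   1.   ]])}
{'fx': 334.4186344246498, 'fy': 334.4186344246498, 'cx': 257.49521390221963, 'cy': 185.2511632741665, 'hand_eye': array([[   0.   ,   -0.964,   -0.265,   71.291],
       [   1.   ,    0.   ,    0.   ,   -0.569],
       [  -0.   ,   -0.265,    0.964, -157.17 ],
       [   0.   ,    0.   ,    0.   ,    1.   ]])}
```

View pics/scene0.png

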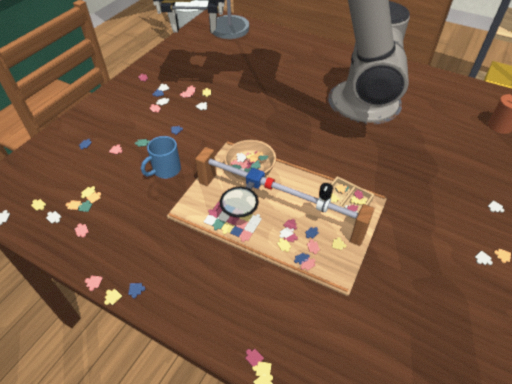

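View pics/side0.png

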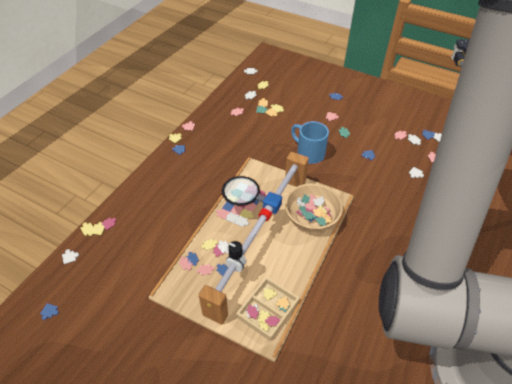

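The scene view shows the knob near (326,191), the red buffer near (269,183) and the end blocks near (206,165) and (360,225). In the side view the knob is near (235,249), the buffer near (265,213) and the blocks near (297,165) and (214,304).

```bash
cat > h.py <<'E'
import cv2,numpy as np
from plant import sensors, imaging
from scipy.spatial.transform import Rotation as Rn
np.set_printoptions(precision=1,suppress=True)
def cam(n,obs=None):
    c=imaging.calibration(n); K=np.array([[c["fx"],0,c["cx"]],[0,c["fy"],c["cy"]],[0,0,1]])
    if n=="wrist":
        T=np.eye(4); T[:3,:3]=Rn.from_euler("xyz",obs["tcp_rot"]).as_matrix(); T[:3,3]=obs["tool_pos"]
        return K,np.linalg.inv(T@np.array(c["hand_eye"]))
    return K,np.array(c["world_to_cam"])
def plane(n,uv,z,obs=None):
    K,W=cam(n,obs); d=W[:3,:3].T@np.linalg.solve(K,[*uv,1]); o=-W[:3,:3].T@W[:3,3]
    return o+d*(z-o[2])/d[2]
def tri(a,b):
    P=[K@W[:3] for K,W in (cam("scene"),cam("side"))]
    X=cv2.triangulatePoints(P[0],P[1],np.float64(a).reshape(2,1),np.float64(b).reshape(2,1))[:,0]; return X[:3]/X[3]
def blob(mask,near,r):
    m=np.zeros_like(mask); cv2.circle(m,tuple(map(int,near)),r,255,-1); m&=mask
    n,l,s,c=cv2.connectedComponentsWithStats(m)
    k=1+np.argmax(s[1:,4]); return c[k],s[k]
def hsvmask(im,lo,hi): return cv2.inRange(cv2.cvtColor(im,cv2.COLOR_BGR2HSV),np.array(lo),np.array(hi))
E
python3 - <<'E'
from h import *
S={n:cv2.imread(f"pics/{n}0.png") for n in("scene","side")}
near={"knob":((326,191),(235,249),14,(0,0,0),(180,255,50)),
"red":((269,183),(265,213),9,(0,150,90),(6,255,255)),
"blue":((255,177),(272,202),14,(100,120,50),(125,255,255)),
"blkC":((206,165),(297,165),18,(5,100,60),(14,220,200)),
"blkK":((360,225),(214,304),24,(5,100,60),(14,220,200)),
"mug":((163,158),(313,140),30,(95,100,50),(125,255,255))}
for k,(a,b,r,lo,hi) in near.items():
    (ca,sa),(cb,sb)=[blob(hsvmask(S[n],lo,hi),p,r) for n,p in zip(S,(a,b))]
    print(k,ca,sa,cb,sb,"->",tri(ca,cb))
    if k=="knob": print(plane("scene",ca,128),plane("side",cb,128))
E
```

```text
knob [325.4 191.6] [320 184  12  16 131] [235.6 251.2] [230 242  12  17 146] -> [525.8  73.6 124. ]
[528.6  73.4 128. ] [524.4  76.8 128. ]
red [268.5 182.8] [265 178   9  11  68] [265.2 213.2] [259 209  13  12  84] -> [533.4 -65.3  86.2]
blue [254.5 176.5] [246 168  18  20 208] [272.6 201.1] [263 193  18  20 217] -> [ 534.4 -103.    88.8]
blkC [202.3 164.9] [188 147  30  37 728] [296.8 167.1] [279 148  37  36 530] -> [ 542.9 -251.5   61.1]
blkK [361.2 224.6] [350 205  24  41 527] [215.1 310.2] [200 296  28  28 397] -> [516.2 170.8  49.5]
mug [162.4 157.4] [ 142  137   38   41 1106] [311.9 140.5] [292 122  36  41 971] -> [ 556.7 -373.9   43.6]
```

Call:
arm_command:
  increments: [0, 20, -14, 0, 0, 0, 60, -42, 0, 0, 0, 102, -72, 0, 0, 0, 144, -102, 0, 0, 0, 186, -131, 0, 0, 0, 228, -161, 0, 0, 0, 270, -190, 0, 0, 0, 312, -220, 0, 0, 0, 354, -250, 0, 0, 0, 396, -280, 0, 0, 0, 438, -309, 0, 0, 0, 475, -335, 10, 0, 0, 495, -349, 20, 0, 0, 504, -356, 26, 0, 0, 504, -356, 26, 0, 0, 504, -356, 26, 0]

```text
time: 2.1
tool_pos: [526.0, 73.6, 201.1]
tcp_rot: [3.141, -0.0, 0.463]
contact_force: [-0.3, 0.1, 0.4]
grip_width: 91.5
```

```bash
python3 - <<'E'
from h import *
o=sensors.get_obs(); im=imaging.capture("wrist"); cv2.imwrite("pics/w1.png",im)
print(o["time"],o["tool_pos"],np.degrees(o["tcp_rot"]),o["contact_force"],o["moment"],o["grip_width"])
for n in("scene","side"): cv2.imwrite(f"pics/{n}1.png",imaging.capture(n))
E
```

```text
2.1 [526.   73.6 201.1] [180.   -0.   26.5] [-0.3  0.1  0.4] [ 0.  -0.   0.1] 91.47605558827796
```

View pics/w1.png

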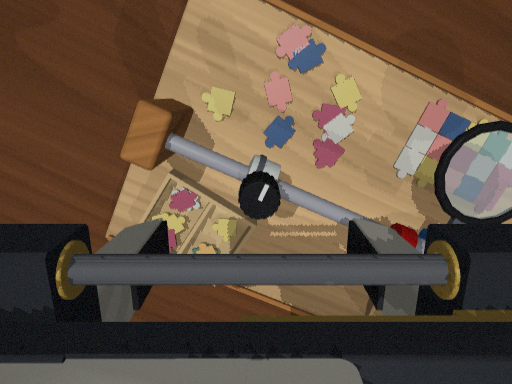

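The wrist view shows the knob top near (260,195) with a white pointer, the rod running from (172,143) to about (365,220), and the red buffer partly visible at (403,235).

```bash
python3 - <<'E'
from h import *
o=sensors.get_obs(); im=cv2.imread("pics/w1.png")
m=hsvmask(im,(0,0,0),(180,255,55)); m=cv2.morphologyEx(m,cv2.MORPH_CLOSE,np.ones((15,15),np.uint8))
c,s=blob(m,(260,195),30); print("knob",c,s)
print("centre at z=135",plane("wrist",c,135,o)," top143",plane("wrist",c,143,o))
a,b=plane("wrist",(172,143),85,o),plane("wrist",(365,217),85,o); print("rod",a,b,np.degrees(np.arctan2(*(a-b)[:2])))
mr=hsvmask(im,(0,150,90),(6,255,255)); c,s=blob(mr,(403,235),25); print("red",c,s,plane("wrist",(s[0],c[1]),90,o))
big=cv2.resize(im[130:270,190:450],None,fx=3,fy=3,interpolation=cv2.INTER_CUBIC); cv2.imwrite("pics/w1c.png",big)
E
```

```text
knob [258.9 194.9] [ 238  166   43   54 1591]
centre at z=135 [529.1  74.3 135. ]  top143 [531.3  75.5 143. ]
rod [523.6 150.9  85. ] [538.8 -24.4  85. ] -4.972044333162336
red [409.4 235.4] [400 224  18  24 198] [538.7 -58.2  90. ]
```

View pics/w1c.png

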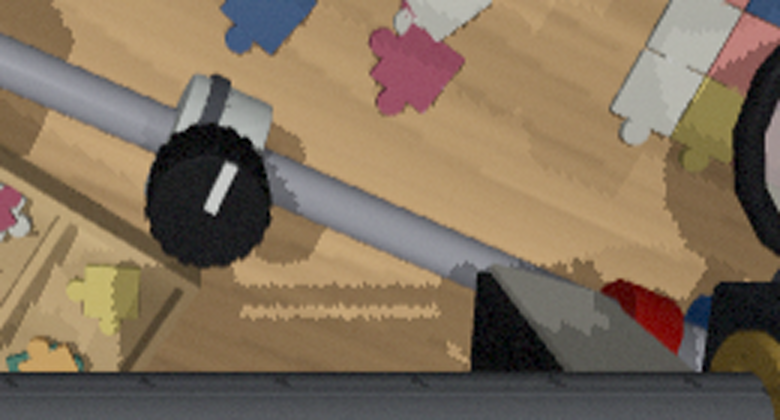

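The pointer starts at the knob top centre, near (259.7,199), which puts the knob at about (529,74.5). That agrees with the first estimate. I'll descend and grip.

Call:
arm_command:
  increments: [0, 3, 0, 20, 0, 0, 3, 0, 45, 0, 0, 3, 0, 70, 0, 0, 3, 0, 85, 0, 0, 3, 0, 90, 0, 0, 3, 0, 90, 0, 1, 3, 0, 90, 0, 1, 3, 0, 90, 0, 1, 3, 0, 90, 0, 1, 3, 0, 90, 0, 1, 3, 0, 90, 0, 1, 3, 0, 90, 0, 1, 3, 0, 90, 0, 1, 3, 0, 90, 0, 1, 3, 0, 90, 0]

```text
time: 4.12
tool_pos: [529.6, 74.7, 110.8]
tcp_rot: [3.14, -0.0, 0.464]
contact_force: [2.2, -4.8, 0.1]
grip_width: 27.3
```

```bash
cat > st.py <<'E'
from h import *
o=sensors.get_obs(); np.set_printoptions(precision=2,suppress=True)
print(o["time"],o["tool_pos"],np.degrees(o["tcp_rot"]),o["contact_force"],o["moment"],o["grip_width"],o["joint_positions"])
E
python3 st.py
```

```text
4.125 [529.62  74.72 110.81] [179.9   -0.02  26.56] [ 2.22 -4.75  0.13] [-0.69 -0.18 -0.01] 27.325812330994285 [-0.    0.48  1.66 -0.    1.    1.11]
```

Call:
arm_command:
  increments: [1, 0, 0, 0, -5, 1, 0, 0, 0, -12, 1, 0, 0, 0, -19, 1, 0, 0, 0, -26, 1, 0, 0, 0, -33, 1, 0, 0, 0, -40]

```text
time: 4.88
tool_pos: [528.5, 75.7, 110.7]
tcp_rot: [-3.14, 0.0, 1.165]
contact_force: [-1.5, -0.6, 2.7]
grip_width: 27.0
```

```bash
python3 st.py
```

```text
4.875 [528.46  75.67 110.71] [-179.92    0.02   66.77] [-1.46 -0.6   2.73] [-0.07  0.42 -0.18] 26.961750301345962 [-0.    0.48  1.66  0.    1.01  0.4 ]
```

Call:
arm_command:
  increments: [1, 0, 0, 0, -5, 1, 0, 0, 0, -12, 1, 0, 0, 0, -19, 1, 0, 0, 0, -26, 1, 0, 0, 0, -33, 1, 0, 0, 0, -36, 1, 0, 0, 0, -36, 1, 0, 0, 0, -36, 1, 0, 0, 0, -36]

```text
time: 6.0
tool_pos: [527.1, 75.7, 110.7]
tcp_rot: [-3.137, -0.001, 1.79]
contact_force: [-5.7, -1.6, 5.0]
grip_width: 27.0
```

```bash
python3 st.py; python3 - <<'E'
from h import *
cv2.imwrite("pics/w2.png",imaging.capture("wrist"))
E
```

```text
6.0 [527.12  75.72 110.67] [-179.76   -0.05  102.57] [-5.72 -1.62  4.97] [-0.26  1.12 -0.09] 26.992294919989472 [-0.    0.48  1.66 -0.    1.01 -0.22]
```

View pics/w2.png

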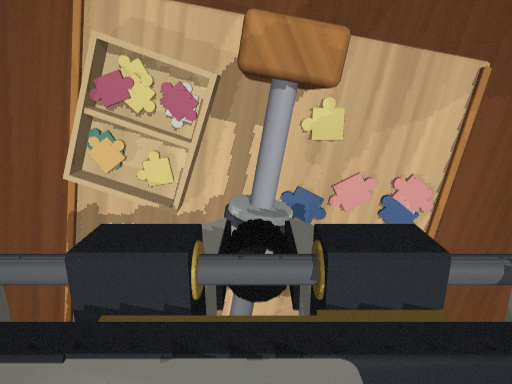

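Call:
arm_command:
  increments: [1, 0, -2.5, 0, 0, 1, -3, -3, 0, 0, 1, -8, -3.7, 0, 0, 1, -14, -4.6, 0, 0, 1, -20, -5.5, 0, 0, 1, -26, -6.4, 0, 0, 1, -32, -7.3, 0, 0, 1, -37, -8.1, 0, 0, 1, -40, -8.5, 0, 0, 1, -40, -8.5, 0, 0, 1, -40, -8.5, 0, 0]

```text
time: 7.42
tool_pos: [528.9, 34.1, 110.7]
tcp_rot: [-3.14, 0.001, 1.79]
contact_force: [-5.1, 1.1, 4.4]
grip_width: 27.4
```

```bash
python3 st.py; python3 - <<'E'
from h import *
for n in("scene","side"): cv2.imwrite(f"pics/{n}2.png",imaging.capture(n))
a,b=[cv2.imread(f"pics/{n}2.png") for n in("scene","side")]
v=np.hstack([cv2.resize(a[120:260,210:390],None,fx=2.2,fy=2.2),cv2.resize(b[160:300,190:370],None,fx=2.2,fy=2.2)]); cv2.imwrite("pics/v2.png",v)
E
```

```text
7.425 [528.86  34.08 110.68] [-179.91    0.04  102.58] [-5.1   1.06  4.44] [ 0.12  0.85 -0.06] 27.352707939263443 [-0.08  0.47  1.67 -0.    1.   -0.3 ]
```

View pics/v2.png

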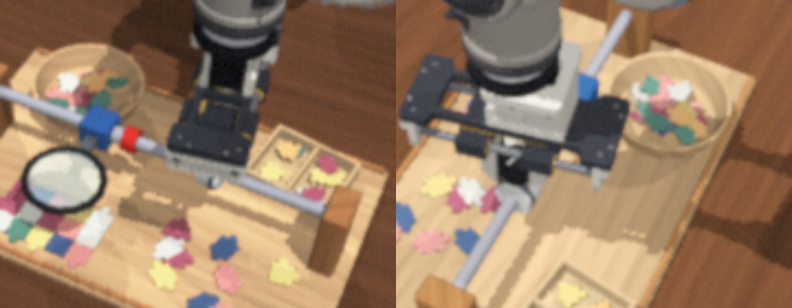

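Collar and knob travelled together. The tool is now at y=34.1, so the collar face is near y=22. The red buffer face measures about y=-58, which leaves a gap of roughly 80 mm. Next I'll slide 62 mm and check the forces.

Call:
arm_command:
  increments: [1, -2, -1.5, 0, 0, 1, -7, -2.4, 0, 0, 1, -14, -3.6, 0, 0, 1, -21, -4.8, 0, 0, 1, -28, -6, 0, 0, 1, -35, -7.2, 0, 0, 1, -42, -8.4, 0, 0, 1, -49, -9.6, 0, 0, 1, -55, -10.6, 0, 0, 1, -59, -11.4, 0, 0, 1, -61, -11.7, 0, 0, 1, -61, -11.7, 0, 0, 1, -61, -11.7, 0, 0]

```text
time: 9.15
tool_pos: [531.4, -27.7, 110.7]
tcp_rot: [-3.141, 0.001, 1.791]
contact_force: [1.2, 0.6, 1.5]
grip_width: 27.4
```

```bash
python3 st.py; python3 - <<'E'
from h import *
for n in("scene","side"): cv2.imwrite(f"pics/{n}3.png",imaging.capture(n))
a,b=[cv2.imread(f"pics/{n}3.png") for n in("scene","side")]
v=np.hstack([cv2.resize(a[140:230,220:330],None,fx=3.6,fy=3.6),cv2.resize(b[160:250,220:330],None,fx=3.6,fy=3.6)]); cv2.imwrite("pics/v3.png",v)
E
```

```text
9.15 [531.38 -27.68 110.72] [-179.99    0.05  102.59] [1.18 0.6  1.54] [-0.04 -0.04 -0.06] 27.38124104580927 [-0.2   0.48  1.66 -0.    1.   -0.41]
```

View pics/v3.png

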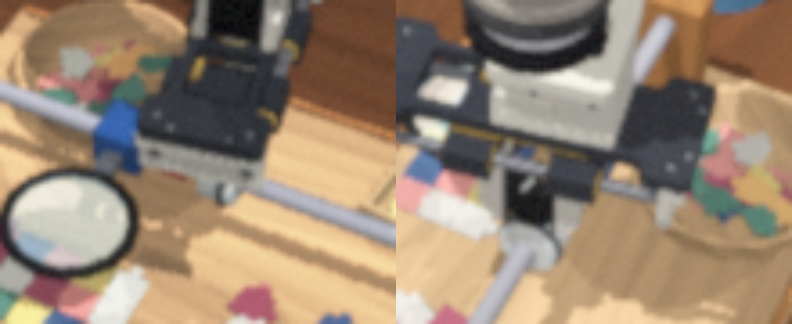

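Still no contact, with residual force under 2 N. I'll creep forward from here and watch the y force.

Call:
arm_command:
  increments: [1, -2, -0.3, 0, 0, 1, -4, -0.7, 0, 0, 1, -6, -1, 0, 0, 1, -8, -1.4, 0, 0, 1, -10, -1.7, 0, 0]

```text
time: 9.88
tool_pos: [531.8, -37.6, 110.7]
tcp_rot: [-3.142, 0.0, 1.79]
contact_force: [1.3, 2.5, 1.3]
grip_width: 27.1
```

Call:
arm_command:
  increments: [1, -1, -0.2, 0, 0, 1, -2, -0.3, 0, 0, 1, -3, -0.5, 0, 0, 1, -4, -0.7, 0, 0]

```text
time: 10.38
tool_pos: [532.0, -41.6, 110.7]
tcp_rot: [-3.142, 0.0, 1.79]
contact_force: [0.6, 3.6, 2.7]
grip_width: 27.2
```

Call:
arm_command:
  increments: [1, -1, -0.2, 0, 0, 1, -2, -0.3, 0, 0, 1, -3, -0.5, 0, 0]

```text
time: 10.75
tool_pos: [532.1, -44.3, 110.7]
tcp_rot: [-3.142, -0.001, 1.79]
contact_force: [0.4, 6.2, 2.8]
grip_width: 27.1
```

Call:
arm_command:
  increments: [1, -1, -0.2, 0, 0]

```text
time: 10.88
tool_pos: [532.2, -45.1, 110.7]
tcp_rot: [3.142, -0.001, 1.79]
contact_force: [0.3, 5.5, 3.4]
grip_width: 27.1
```

Call:
arm_command:
  increments: [1, -1, -0.2, 0, 0]

```text
time: 11.0
tool_pos: [532.2, -46.0, 110.7]
tcp_rot: [3.141, -0.001, 1.79]
contact_force: [0.2, 7.6, 3.5]
grip_width: 27.6
```

Call:
arm_command:
  increments: [1, 0, 0, 0, 0, 1, 0, 0, 0, 0]

```text
time: 11.25
tool_pos: [532.2, -46.0, 110.7]
tcp_rot: [3.142, -0.001, 1.79]
contact_force: [0.1, 6.4, 2.3]
grip_width: 27.2
```

```bash
python3 - <<'E'
from h import *
for i in range(8):
    o=sensors.get_obs(); print(o["time"],o["tool_pos"],o["contact_force"],o["moment"]); imaging.capture("side")
E
```

```text
11.25 [532.2 -46.  110.7] [0.1 6.4 2.3] [ 1.1 -0.  -0.1]
11.3 [532.2 -46.  110.7] [0.5 6.9 2.2] [ 1.1 -0.1 -0.1]
11.35 [532.2 -46.  110.7] [0.2 6.4 2.8] [ 1.1 -0.  -0.1]
11.4 [532.2 -46.  110.7] [0.8 6.5 3.2] [ 1. -0. -0.]
11.45 [532.2 -46.  110.7] [0.7 6.4 2.4] [ 1.1  0.1 -0.1]
11.5 [532.2 -46.  110.7] [0.2 6.2 2.9] [ 1.1  0.  -0.1]
11.55 [532.2 -46.  110.7] [0.8 5.7 2.9] [ 1.   0.  -0.1]
11.6 [532.2 -46.  110.7] [0.2 6.4 3.4] [ 1.1 -0.  -0.1]
```

The held y force is 6.4 N. Taking off about 2–3 N of slide drag leaves roughly 4–5 N on the buffer. The shift in tool position during loosening shows the knob centre sits about 2.25 mm toward -x in the tool frame, so I'll compensate for that while tightening.

Call:
arm_command:
  increments: [1, 0, 0.3, 0, 8, 1, -0.1, 0.6, 0, 16, 1, -0.2, 0.9, 0, 24, 1, -0.35, 1.2, 0, 32, 1, -0.5, 1.45, 0, 40, 1, -0.75, 1.7, 0, 48]

```text
time: 12.4
tool_pos: [534.2, -46.3, 110.8]
tcp_rot: [-3.141, -0.001, 0.948]
contact_force: [1.5, 6.3, 2.6]
grip_width: 27.2
```

```bash
python3 st.py
```

```text
12.4 [534.15 -46.31 110.75] [-179.98   -0.05   54.34] [1.5  6.34 2.56] [1.24 0.04 0.23] 27.204760385035428 [-0.23  0.48  1.65  0.    1.01  0.39]
```

Call:
arm_command:
  increments: [1, 0, 0.3, 0, 8, 1, -0.1, 0.6, 0, 16, 1, -0.2, 0.9, 0, 24]

```text
time: 12.78
tool_pos: [534.9, -47.0, 110.8]
tcp_rot: [-3.141, -0.001, 0.529]
contact_force: [1.3, 5.9, 2.2]
grip_width: 27.4
```

```bash
python3 st.py
```

```text
12.775 [534.86 -46.96 110.79] [-179.97   -0.05   30.34] [1.31 5.94 2.25] [ 1.33 -0.05  0.18] 27.356104076604957 [-0.23  0.48  1.65  0.    1.01  0.81]
```

Call:
arm_command:
  increments: [1, 0, 0.3, 0, 6, 1, 0, 0.5, 0, 12, 1, 0, 0.5, 0, 16, 1, 0, 0.5, 0, 16]

```text
time: 13.28
tool_pos: [534.0, -48.0, 110.9]
tcp_rot: [-3.141, 0.002, 0.255]
contact_force: [-3.5, 4.0, 7.3]
grip_width: 27.0
```

```bash
python3 st.py
```

```text
13.275 [534.02 -47.98 110.86] [-179.99    0.11   14.63] [-3.47  4.01  7.26] [0.66 0.68 0.53] 26.966029419541115 [-0.23  0.48  1.65 -0.    1.01  1.08]
```

The moment rose to 0.53 N m at 12° past the original angle, so the screw is on its stop. I'll release and retreat straight up.

Call:
arm_command:
  increments: [0, 0, 0, 0, 0, 0, 0, 0, 0, 0, 0, 0, 0, 0, 0, 0, 0, 0, 0, 0, 0, 0, 0, 0, 0, 0, 0, 0, 0, 0, 0, 0, 0, 0, 0, 0, 0, 0, 0, 0, 0, 0, -20, 0, 0, 0, 0, -45, 0, 0, 0, 0, -70, 0, 0, 0, 0, -90, 0, 0, 0, 0, -90, 0, 0, 0, 0, -90, 12, 0, 0, 0, -90, 12]

```text
schema error: expected a multiple of 5 numbers
```

```bash
python3 st.py; python3 - <<'E'
from h import *
im=imaging.capture("wrist"); cv2.imwrite("pics/w4.png",im)
for n in("scene","side"): cv2.imwrite(f"pics/{n}4.png",imaging.capture(n))
cv2.imwrite("pics/w4c.png",cv2.resize(im[120:270,150:410],None,fx=3,fy=3,interpolation=cv2.INTER_CUBIC))
E
```

```text
13.275 [534.02 -47.98 110.86] [-179.99    0.11   14.63] [-3.47  4.01  7.26] [0.66 0.68 0.53] 26.966029419541115 [-0.23  0.48  1.65 -0.    1.01  1.08]
```

View pics/w4c.png

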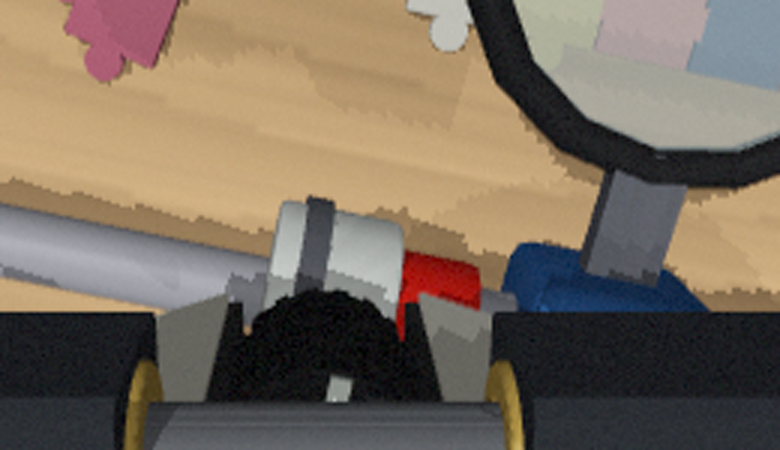

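The move was refused for a wrong number count, so nothing moved. The picture, taken while still gripping, shows the collar face against the red buffer at about (402,270) in the crop. I'll resend the release.

Call:
arm_command:
  increments: [0, 0, 0, 0, 0, 0, 0, 0, 0, 0, 0, 0, 0, 0, 0, 0, 0, 0, 0, 0, 0, 0, 0, 0, 0, 0, 0, 0, 0, 0, 0, 0, 0, 0, 0, 0, 0, 0, 0, 0, 0, 0, 0, -20, 0, 0, 0, 0, -45, 0, 0, 0, 0, -70, 0, 0, 0, 0, -90, 0, 0, 0, 0, -90, 0, 0, 0, 0, -90, 0]

```text
time: 15.18
tool_pos: [534.5, -48.0, 199.8]
tcp_rot: [-3.141, 0.001, 0.254]
contact_force: [0.2, 0.4, -0.1]
grip_width: 91.9
```

```bash
python3 st.py; python3 - <<'E'
from h import *
im=imaging.capture("wrist"); cv2.imwrite("pics/w5.png",im)
for n in("scene","side"): cv2.imwrite(f"pics/{n}5.png",imaging.capture(n))
cv2.imwrite("pics/w5c.png",cv2.resize(im[120:270,150:410],None,fx=3,fy=3,interpolation=cv2.INTER_CUBIC))
E
```

```text
15.175 [534.46 -47.96 199.81] [-179.97    0.07   14.57] [ 0.24  0.44 -0.06] [ 0.04  0.03 -0.  ] 91.89800766476033 [-0.23  0.39  1.53 -0.    1.22  1.08]
```

View pics/w5c.png

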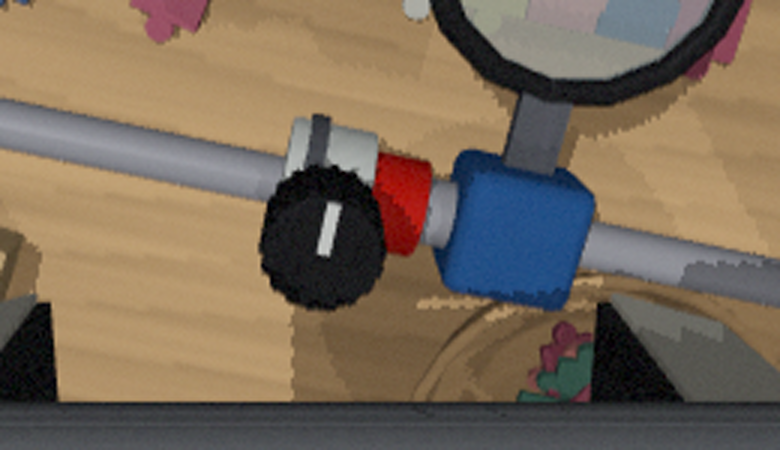

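The fingers are clear and the collar rests against the red buffer. The pointer now reads about 0.5° in world axes against 1.0° before loosening, so the screw is back at 0. One last numeric check on collar position and carriage shift.

```bash
python3 - <<'E'
from h import *
o=sensors.get_obs()
print("knob top",plane("wrist",(150+322/3,120+247/3),143,o))
i=[cv2.imread(f"pics/scene{k}.png") for k in(0,5)]
w=[cv2.cvtColor(x[180:225,210:262],cv2.COLOR_BGR2GRAY).astype(np.float32) for x in i]
print("lens patch shift px",cv2.phaseCorrelate(*w))
for r,n in(((125,190,130,190),"mug"),((135,190,220,245),"bowl"),((180,215,335,380),"tray")):
    a,b,c,d=r; print(n,cv2.phaseCorrelate(*[cv2.cvtColor(x[a:b,c:d],cv2.COLOR_BGR2GRAY).astype(np.float32) for x in i]))
E
```

```text
knob top [534.6 -47.2 143. ]
lens patch shift px ((0.03158683454847022, 0.44500572220226786), 0.9767805774516038)
mug ((0.06368029568104916, -0.02866119301130965), 0.9850167744689518)
bowl ((0.744770762731001, 0.1314060164403621), 0.8213830210367838)
tray ((0.43967183123861986, -0.025340135642558437), 0.9610264692777469)
```

```bash
python3 -c "
from plant import ticket
print(ticket.close_job())"
```

```text
the job is handed in; nothing more can be done
None
```

I loosened the thumb screw about 76°, slid the collar roughly 122 mm by its knob until it pressed the red buffer, then tightened the screw to its stop. I then let go, lifted clear and handed the job in at about 15 s. It reports no verdict, so the checks below are my own.

- **Buffer force:** the y force on the tool was 7.6 N creeping in and about 6.4 N at rest. Taking off about 3 N of drag from the creeping force leaves roughly 4.5 N on the buffer. It was never measured directly; at rest the force alone puts it between 3.4 and 6.4 N, inside the 2 to 8.5 N limits.
- **Screw tight:** the moment rose to 0.53 N m past the original angle. After release, the knob's pointer was within about 1° of where it started.
- **Collar position:** after release the knob measured y = -47.2, against about -48.2 expected. The wrist camera had read 0.7 mm high at the start, so these agree.
- **Things left alone:** between the first and last scene pictures the lens moved 0.4 px, the mug under 0.1, the tray 0.4 and the bowl 0.7. At about 2.4 mm per pixel, that is under 2 mm each. The bowl match was weaker (0.82), and I put its shift down to the arm's shadow or cover, which I didn't check.

One release command was refused for a wrong number count and moved nothing. I resent it correctly.

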